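# Close the fan housing, then present the bearing cap hole-up

## Robot

A 6-joint arm with a two-finger parallel gripper is mounted at the origin on the work surface. World frame = base frame: x ahead of the robot, y to its left, z up, the work surface at z = 0. Lengths are in m, angles in rad, forces in N, time in s.
With the tool pointing down it reaches from about 0.275 to 0.75 m from the base axis. Payload 10.2 kg.
Tool frame: the origin (TCP) lies midway between the tips of the shut fingers; the grasp point (between the pads) lies 19 mm behind it; z points along the fingers, y is the line along which they close (so a half turn about z gives the same grasp; the last joint's range is limited). The gripper opens to 88 mm and grips with 3 to 60 N. Pads are 18 mm wide; open, the fingers measure 123 mm over their backs; the gripper's body (75 mm by 187 mm) begins 45 mm behind the grasp point.
Start: joints at [1.121, 0.313, 1.498, -0, 1.331, -0.223], TCP at [0.118, 0.512, 0.239] pointing down, gripper open.
Joint ranges: [-2.94, 2.94], [-0.97, 2.17], [0.19, 2.56], [-1.23, 4.37], [0.02, 3.11], [-2.88, 2.88]. Speed limits (rad/s): [2.39, 2.39, 3.01, 3.14, 3.14, 3.14].

## Interface

Orientations are given as a unit quaternion [w, x, y, z].
In Python, from rig import observe, cams, workorder, recognise, masks_of gives the robot as it stands.
- The arm moves only by the tool servo_tool, never from a script. Its argument "moves" is a list of rows, each a list of 5 numbers: the closure, from -1 (fully open) to 1 (shut), so that 0 is half open, then the shift along the tool's x, y, z in units of 0.4 m (1.0 is 0.4 m), then the turn about the tool's z in units of 120 degrees (1.0 is 120 degrees). In form: [[jaw, tx, ty, tz, yaw], ...]. A call has 1 to 5 rows; each row is the pose to reach, as a shift and turn from the pose commanded when the call began, along the tool's axes at that moment; what a row does not reach only later rows make up. A row lasts 1/8 s, in which the tool goes at most 62.5 mm and 10.7 degrees, less where a joint would pass 70% of its speed; a pose out of reach is approached as far as the arm can. A call with a number of a shift or a turn outside -1 to 1 is refused whole. A call with a gripper value outside its range is refused whole. The fingers move at their own pace and stop on an object; "grip_force" is the grip in N (left out, the last holds). Time passes only in rows, so rows that repeat a pose let the fingers close. It gives the time, the measured TCP pose, the force, the opening and the grip force at its end, in the units of the state.
- observe(): the state, without advancing time (a new reading comes with each control period).
- cams.capture(name): name is "scene" or "top"; returns the picture (480x640x3 uint8, red, green, blue); there is no depth.
- cams.get_calibration(name): a dict with "K" (3x3 intrinsics, pixels), "distortion" ([k1, k2, p1, p2, k3] as OpenCV has them; the pictures are not rectified), "cam_to_world" (4x4, takes a point from camera to world coordinates). Camera axes: x right, y down, z forward; pixel columns grow to the right and rows downward; lengths in m; the calibration is good to about 2 mm. A picture is of the moment at which its call begins. get_calibration takes no time and is no camera call.
- workorder.job_done(): hands the job in; it is judged then, once.
Trained networks look in the newest picture that a camera, given by its name, has taken for a name from the list of things; names that differ only in an ending like _2 or _b are one class to them, and where a whole thing is asked for, a point or a joint stands for the part that bears it (a point fixed in the world has none). Each returns a list of dicts, best first, with "conf" (0 to 1); they miss things now and then, are a little off and sometimes report something else, mostly with a low value. They report only what shows in the picture. A call takes as long as a camera call. They do not tell look-alikes from the thing itself.
- recognise(camera, thing): "point" ([x, y, z] in m, in world coordinates, good to about 4 mm: the middle of the surface that is visible of it).
- masks_of(camera, thing): "mask" (480x640 bool, what is visible of it).
The state is a dict: "t": time; "joint_pos": joint angles; "dq": joint speeds; "effort": joint torques, N m; "tool_pos": TCP position; "ee_rot": TCP orientation; "force": force on the tool from outside, world axes, zero at the start; "ft_torque": the same for the moment, N m; "grip_width": finger opening in m; "finger_force": force on a finger pad.
Only numpy, scipy, OpenCV 4.12 (cv2) and the standard library are available. Lean on these libraries where they do the work, as an engineer would, in place of code of your own. Each camera call takes 0.05 s, during which the arm holds its last target. There are 200 camera calls.

## Task

Set the loose end cover onto the fan housing in the nest so that it sits fully home and level on the rim, and let go of it. Then take the square bearing cap that lies on its side on the bench, find by feel or by eye the end with the deep blind bore, turn the cap over so that the bore opens upward, and finish while still holding it so in the gripper, about upright and a good hand's breadth (more than 10 cm) clear above the bench, ready to take its bearing. Drop neither part and leave the other things on the bench where they are.

Things in the scene. Friction and masses are not known exactly. Their poses are not given: they have to be found in the camera images.
- nest: fixed nest: dark steel plate 150 x 150 x 14 mm on the bench (origin under its centre, z up, yaw varies) with four low jaws (top 30 mm above the bench) around an open round aluminium fan housing of 120 mm outer diameter with a bladed fan wheel inside; its rim is 60 mm above the bench
- housing_rim (a point): centre of the housing's mouth, at the height of the rim's top (60 mm above the bench); z up. The rim is 4 mm thick; the mouth is 112 mm across, narrowing to about 110 mm in places; clear for 8 mm below the rim
- cover: loose aluminium end cover, upright on the bench, about 0.24 kg; origin at the centre of its underside, z up. Spigot 105 mm across, 6 mm high, drops into the housing's mouth; flange 124 mm across (6 to 10 mm above the origin) rests on the rim; plain round boss to grip, 36 mm across, 10 to 40 mm above the origin. Six 3 mm ribs on the flange, 44 to 59 mm from the axis. Any yaw will do
- cover_seat (a point): centre of the underside of the cover's flange (6 mm above the cover's origin); when seated it lies at housing_rim
- cap: loose aluminium bearing cap, about 0.22 kg: square block 54 x 54 mm, 44 mm long, long edges cut by 12 mm (flats 30 mm). It lies on a flat, axis level, 27 mm above the bench, heading varies. Each end has a round recess 34 mm across: one is the blind bore, 30 mm deep, the other a relief only 3 mm deep. Origin at the centre of the shallow end; z along the axis, out of the deep bore; x, y square to the flats
- cap_mouth (a point): centre of the mouth of the cap's deep blind bore (44 mm from the origin along z)
- cap_mid (a point): middle of the cap, on its axis, half way along it (22 mm from the origin)
- motor_a: bystander: finished fan motor standing on the bench, aluminium can 121 mm across and 32 mm high with a dark stator and steel bridge above, 98 mm high in all; origin under its centre
- motor_b: bystander: a second finished fan motor, the same as motor_a
- bearing: bystander: small steel ball bearing lying flat, 33 mm across, 10 mm high; origin under its centre
- sleeve: bystander: round aluminium spacer sleeve standing on end, open right through, 32 mm across, 24 mm high; origin under its centre
- screwdriver: bystander: screwdriver lying on the bench, 200 mm long, 26 mm thick; origin under its middle, x along its blade
- tin: bystander: closed steel grease tin standing on the bench, 60 mm across, 45 mm high; origin under its centre
- spanner: bystander: flat steel spanner lying on the bench, 160 mm long, 8 mm high; origin under its middle, x along it
Things that resemble listed ones, but are neither listed nor needed, are in the scene too. What is shaped like the cover but yellow is not meant. What is shaped like the cap but pink is not meant.

How it is judged:
On the way, in this order (a step that is already met when the one before it is completed fails the run):
1. the cover sits home and level on the housing's rim, let go (horizontal distance between cover_seat and housing_rim below 0.005 m and z of cover_seat in the frame of housing_rim between -0.003 and 0.002 m and angle between cover's own z axis and vertical below 0.03 rad and contact force between the fingers and cover below 0.2 N and linear speed of cover below 0.02 m/s), for 0.3 s.
2. the cap is held hole-up in the gripper, clear above the bench (angle between cap's own z axis and vertical below 0.26 rad and height (world z) of cap above 0.1 m and contact force between the fingers and cap above 2 N and linear speed of cap below 0.03 m/s and contact force between cap and cover below 0.1 N and contact force between cap and nest below 0.1 N and contact force between cap and motor_a below 0.1 N and contact force between cap and motor_b below 0.1 N and contact force between cap and bearing below 0.1 N and contact force between cap and sleeve below 0.1 N and contact force between cap and screwdriver below 0.1 N and contact force between cap and tin below 0.1 N and contact force between cap and spanner below 0.1 N), for 0.3 s.
At the end, for the whole second after the job is handed in: cap still in the gripper (over 2 N), bore up within 15 degrees, its closed end over 100 mm above the bench, touching no other listed thing; cover let go and at rest on the housing: within 5 mm of centre, flange within 2 mm of the rim height, level within 0.03 rad (all of step 1 and all of step 2); the arm keeps its last pose, push and grip.
It fails at once if a bystander was pushed more than 30 mm from its place (distance of any of motor_a, motor_b, bearing, sleeve, screwdriver, tin, spanner from where it was at the start of the episode above 0.03 m).
It fails at once if the cover was dropped (over 0.45 m/s, out of the fingers) (contact force between the fingers and cover below 0.1 N and linear speed of cover above 0.45 m/s).
It fails at once if the cap was dropped (over 0.45 m/s, out of the fingers) (contact force between the fingers and cap below 0.1 N and linear speed of cap above 0.45 m/s).
It also fails if it takes over 72 s, if anything falls off the work surface, if the arm or the gripper's body presses on something with over 40 N, if the wrist force passes 120 N, or if a joint passes its speed limit or range.

## Working session

There is one attempt and no reset: what is moved stays moved. The work goes in short steps, Python scripts to look and compute and a tool call to move; the robot and the scene stay as the last step left them, time stands still between calls to the robot, and variables do not carry over. Pictures are saved under pics/ and viewed, at most 10 in all, crops included, and the job is handed in when it is done.

Besides the shell and the picture viewer there is one more tool, called after ">>>" as name([rows], argument=value, ...), one row to a line, values as JSON. servo_tool: Moves the arm, as the interface text tells. Its arguments: {"type":"object","properties":{"moves":{"type":"array"},"grip_force":{"type":"number"}},"required":["moves"]}

```bash
mkdir -p pics; ls
python3 - <<'E'
from rig import *
import cv2, numpy as np
s=observe(); print({k:np.round(v,3).tolist() for k,v in s.items()})
for c in("top","scene"):
    im=cams.capture(c); cv2.imwrite(f"pics/{c}0.png",im[:,:,::-1])
    k=cams.get_calibration(c); print(c,np.round(k["K"],1).tolist(),np.round(k["cam_to_world"],3).tolist(),np.round(k["distortion"],3))
    for t in("nest","cover","cap"):
        print(c,t,[(round(float(r["conf"]),2),np.round(r["point"],3).tolist()) for r in recognise(c,t)])
E
```

```text
pics
{'t': 0.0, 'joint_pos': [1.121, 0.313, 1.498, -0.0, 1.331, -0.223], 'dq': [0.001, 0.001, -0.0, 0.001, -0.001, -0.003], 'effort': [-0.001, -40.221, -25.227, 0.069, 0.035, -0.0], 'tool_pos': [0.118, 0.511, 0.238], 'ee_rot': [-0.0, 0.113, 0.994, -0.001], 'force': [0.403, -0.425, -0.346], 'ft_torque': [0.038, -0.032, 0.021], 'finger_force': 0.0, 'grip_width': 0.088}
top [[613.5, 0.0, 313.3], [0.0, 613.5, 225.0], [0.0, 0.0, 1.0]] [[-0.007, -0.995, 0.104, 0.371], [-1.0, 0.006, -0.01, -0.019], [0.009, -0.104, -0.995, 1.766], [0.0, 0.0, 0.0, 1.0]] [-0.131  0.     0.     0.     0.   ]
top nest [(0.67, [0.577, -0.02, 0.023]), (0.53, [0.67, 0.448, 0.045])]
top cover [(0.95, [0.541, -0.266, 0.007]), (0.63, [0.737, -0.25, 0.033]), (0.55, [0.374, -0.22, 0.008])]
top cap [(0.63, [0.444, 0.268, 0.051]), (0.59, [0.547, 0.296, 0.056])]
scene [[442.6, 0.0, 321.0], [0.0, 442.6, 243.2], [0.0, 0.0, 1.0]] [[-0.289, 0.75, -0.594, 1.134], [0.957, 0.219, -0.189, 0.18], [-0.012, -0.623, -0.782, 0.834], [0.0, 0.0, 0.0, 1.0]] [0.008 0.    0.    0.    0.   ]
scene nest [(0.7, [0.606, -0.014, 0.041])]
scene cover [(0.75, [0.384, -0.214, 0.008]), (0.56, [0.545, -0.261, 0.009])]
scene cap [(0.73, [0.602, -0.014, 0.04]), (0.67, [0.453, 0.27, 0.049]), (0.67, [0.55, -0.261, 0.009])]
```

View pics/top0.png

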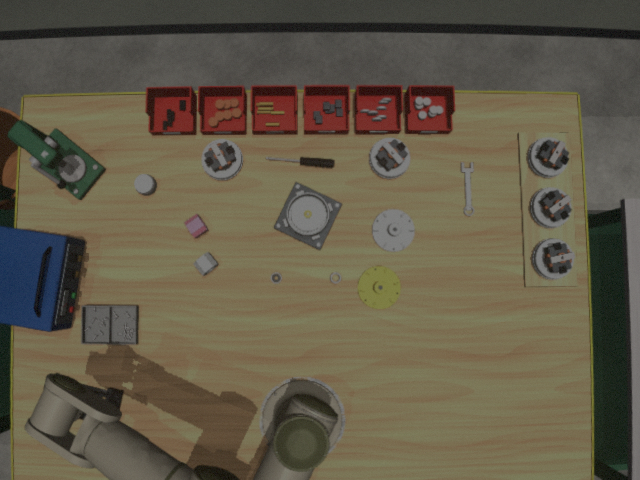

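View pics/scene0.png

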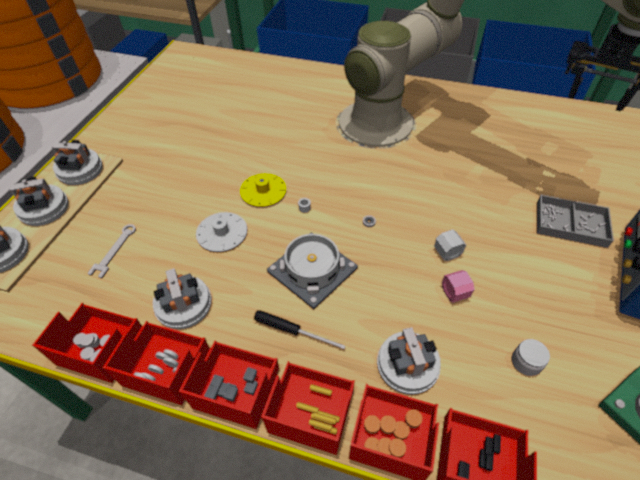

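The top view shows a grey-white cover at (393,230) with a yellow look-alike at (379,287), and a grey cap at (205,263) with a pink look-alike at (196,226). The nest is at (308,214). In the scene view the grey cover is at (221,232), the grey cap at (450,245) and the nest at (312,265). The task excludes the yellow and pink parts, so the grey ones fit. I'll confirm this in one enlarged crop.

```bash
cat > h.py <<'E'
import numpy as np, cv2
from rig import *
def cal(c):
    k=cams.get_calibration(c); T=np.array(k["cam_to_world"]); W=np.linalg.inv(T)
    return np.array(k["K"]),np.array(k["distortion"]),T,W
def proj(c,P):
    K,d,T,W=cal(c)
    return cv2.projectPoints(np.array(P,float).reshape(-1,3),cv2.Rodrigues(W[:3,:3])[0],W[:3,3],K,d)[0][:,0]
def unproj(c,uv,z):
    K,d,T,W=cal(c)
    n=cv2.undistortPoints(np.array(uv,float).reshape(-1,1,2),K,d)[:,0]
    r=np.c_[n,np.ones(len(n))]@T[:3,:3].T
    return T[:3,3]+r*((z-T[2,3])/r[:,2])[:,None]
def crop(im,x,y,w,h,s): return cv2.resize(im[y:y+h,x:x+w],None,fx=s,fy=s,interpolation=cv2.INTER_CUBIC)
def circ(c,im,xy,z,R,sign=0,band=0.008,it=4):
    """fit centre of a horizontal circle R at height z by radial gradient peaks; sign +1: brighter outside"""
    g=cv2.cvtColor(im,cv2.COLOR_RGB2GRAY).astype(np.float32)
    xy=np.array(xy,float); a=np.linspace(0,2*np.pi,120,endpoint=False); D=np.c_[np.cos(a),np.sin(a)]
    for _ in range(it):
        rr=np.arange(R-band,R+band,0.0005)
        P=np.concatenate([np.c_[xy+D*r,np.full(len(a),z)] for r in rr])
        m=proj(c,P).astype(np.float32)
        v=cv2.remap(g,m[:,0].reshape(len(rr),-1),m[:,1].reshape(len(rr),-1),cv2.INTER_LINEAR)
        dv=np.gradient(cv2.GaussianBlur(v,(1,7),1.5),axis=0)
        s=dv*sign if sign else abs(dv)
        k=s.argmax(0); w=s.max(0); r=rr[k]
        ok=w>np.percentile(w,30)
        for _ in range(4):
            A=np.c_[D[ok],np.ones(ok.sum())]; x=np.linalg.lstsq(A,r[ok],rcond=None)[0]
            res=r-np.c_[D,np.ones(len(a))]@x; ok=(abs(res)<2*max(.0007,np.median(abs(res[ok]))))&(w>np.percentile(w,20))
        xy=xy+x[:2]
    return xy,x[2],ok.sum(),np.std(res[ok])
E
python3 - <<'E'
from h import *
t=cams.capture("top"); s=cams.capture("scene")
a=crop(t,180,210,50,70,4); b=crop(t,345,200,75,70,4); c=crop(s,425,215,70,90,4); d=crop(s,185,165,110,90,4)
f=np.zeros((280+360,800,3),np.uint8); 
f[:280,:200]=a; f[:280,200:500]=b; f[:280,500:796]=crop(t,271,179,74,70,4)
f[280:,:280]=c; f[280:,280:720]=d
cv2.imwrite("pics/crop1.png",cv2.resize(f[:,:,::-1],(750,600)))
print("rim outer top",circ("top",t,(.577,-.02),.06,.060)); print("scene",circ("scene",s,(.577,-.02),.06,.060))
print("rim inner top",circ("top",t,(.577,-.02),.06,.056,band=.005)); 
print("cover",circ("top",t,(.541,-.266),.01,.062,-1),circ("scene",s,(.541,-.266),.01,.062,-1))
print("boss",circ("top",t,(.541,-.266),.04,.018,0,.006),circ("scene",s,(.541,-.266),.04,.018,0,.006))
for n in("motor_a","bearing","sleeve","screwdriver","tin","spanner"):
    print(n,[(round(float(r["conf"]),2),np.round(r["point"],3).tolist()) for r in recognise("top",n)])
E
```

```text
rim outer top (array([ 0.57692893, -0.0204772 ]), np.float64(0.055114797218123034), np.int64(64), np.float64(0.0007229505696494589))
scene (array([ 0.58523297, -0.01707168]), np.float64(0.05718272055603237), np.int64(64), np.float64(0.0006842653232017128))
rim inner top (array([ 0.57698831, -0.01967049]), np.float64(0.05487349664232893), np.int64(70), np.float64(0.0006235892315631683))
cover (array([ 0.5394824 , -0.26628885]), np.float64(0.060096806182062104), np.int64(80), np.float64(0.0006050730527054414)) (array([ 0.53827779, -0.26517694]), np.float64(0.06152193013218036), np.int64(79), np.float64(0.000665656666428826))
boss (array([ 0.53812775, -0.26524698]), np.float64(0.01809630732057275), np.int64(96), np.float64(0.002794798998321093)) (array([ 0.54282519, -0.26150549]), np.float64(0.013900157395374525), np.int64(81), np.float64(0.0004574207849711547))
motor_a [(0.78, [0.737, -0.251, 0.035]), (0.66, [0.738, 0.224, 0.041])]
bearing [(0.59, [0.401, 0.068, 0.012])]
sleeve []
screwdriver [(0.56, [0.736, -0.032, 0.023])]
tin [(0.67, [0.579, -0.017, 0.022]), (0.59, [0.674, 0.446, 0.047])]
spanner [(0.55, [0.67, -0.489, 0.004]), (0.36, [0.405, -0.101, 0.026])]
```

View pics/crop1.png

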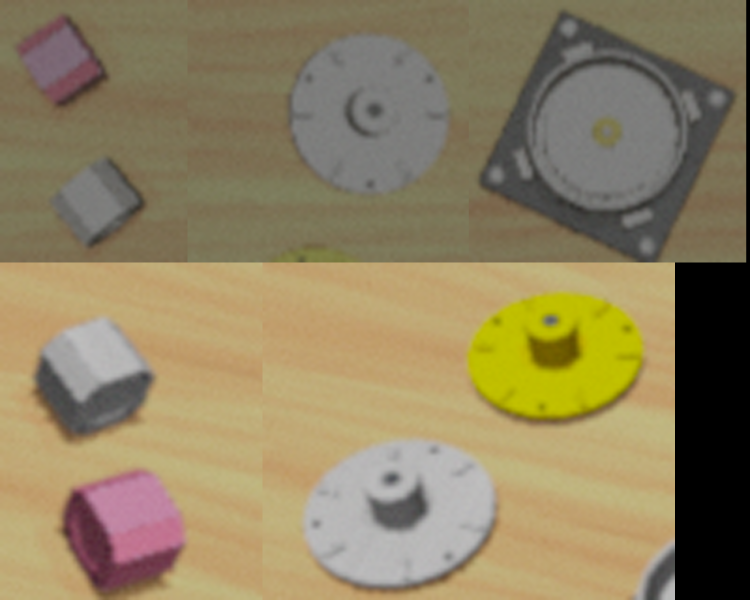

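The crop confirms that the grey cover (top 393,230) and grey cap (top 205,263) are bare aluminium, while the other two are yellow and pink. Next I'll refine the rim, boss and cap poses and look closer at the cap's ends.

Run:
```python
from h import *
t=cams.capture("top"); s=cams.capture("scene")
for c,im in(("top",t),("scene",s)):
    for R,sg,b in((.060,-1,.0035),(.056,1,.0035)):
        xy,r,n,e=circ(c,im,(.578,-.019),.06,R,sg,b); print(c,R,np.round(xy,4),round(r,4),n,round(e,5))
    xy,r,n,e=circ(c,im,(.539,-.2655),.04,.018,-1,.005); print(c,"boss",np.round(xy,4),round(r,4),n,round(e,5))
    xy,r,n,e=circ(c,im,(.539,-.2655),.01,.062,-1,.005); print(c,"flange",np.round(xy,4),round(r,4),n,round(e,5))
    m=masks_of(c,"cap")
    for q in m:
        ys,xs=np.nonzero(q["mask"]); print(c,"capmask",round(float(q["conf"]),2),xs.mean().round(1),ys.mean().round(1),len(xs),cv2.minAreaRect(np.c_[xs,ys].astype(np.float32)))
g=lambda im,x,y,w,h,k: cv2.convertScaleAbs(crop(im,x,y,w,h,k),alpha=1.6)
f=np.zeros((400,800,3),np.uint8); f[:,:400]=g(t,188,246,36,36,12)[:400,:400]; f[:,400:]=g(s,430,226,40,40,10)
cv2.imwrite("pics/crop2.png",f[:,:,::-1])
```

```text
top 0.06 [ 0.5831 -0.0198] 0.0601 94 0.00059
top 0.056 [ 0.5842 -0.0201] 0.0546 82 0.00061
top boss [ 0.5389 -0.2653] 0.0158 95 0.00043
top flange [ 0.5393 -0.2666] 0.0604 88 0.00066
top capmask 0.79 205.2 263.2 354 ((205.1769256591797, 263.0845947265625), (17.89198112487793, 20.34774398803711), 52.12501525878906)
top capmask 0.53 195.8 226.2 338 ((195.576904296875, 226.1153564453125), (20.246559143066406, 17.47305679321289), 56.3099365234375)
scene 0.06 [ 0.5807 -0.0189] 0.061 92 0.00058
scene 0.056 [ 0.5821 -0.0183] 0.0551 93 0.00048
scene boss [ 0.5396 -0.2641] 0.0167 88 0.00087
scene flange [ 0.538  -0.2654] 0.062 75 0.00065
scene capmask 0.95 458.1 285.9 806 ((458.4321594238281, 285.8099670410156), (28.723127365112305, 31.884687423706055), 70.34617614746094)
scene capmask 0.5 311.4 268.2 3935 ((311.4591979980469, 268.0008544921875), (67.08901977539062, 67.5218505859375), 43.83086395263672)
```

View pics/crop2.png

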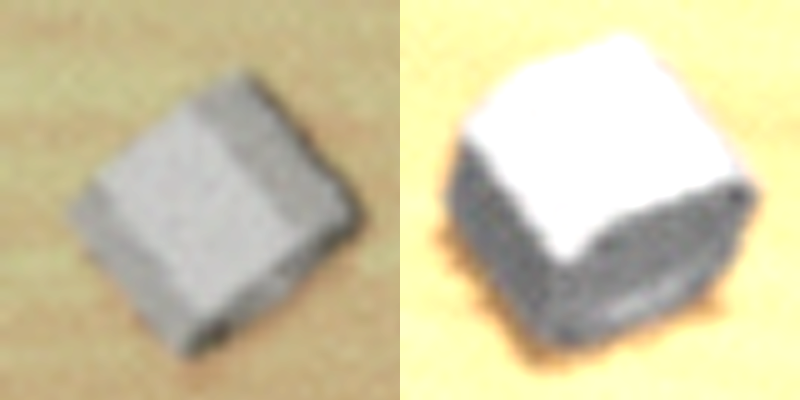

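The grey cap's axis runs from top-left to bottom-right in the top view. Its two ends are still ambiguous, so I'll check them once the cap is held. Now I'll turn the tool square to the world and travel to the cover.

>>> servo_tool([
  [-0.2,-0.1,-0.113,0,-0.054],
  [-0.2,-0.2,-0.226,0,-0.108],
  [-0.2,-0.3,-0.339,0,-0.108],
  [-0.2,-0.4,-0.452,0,-0.108],
  [-0.2,-0.497,-0.564,0,-0.108],
], grip_force=25)

```text
t: 1.62
tool_pos: [0.2616, 0.2454, 0.2389]
ee_rot: [0.0, 0.0, 1.0, 0.0]
force: [0.2, 0.1, 0.5]
grip_width: 0.0529
finger_force: 0.0
```

>>> servo_tool([
  [-0.2,-0.07,-0.135,0,0],
  [-0.2,-0.14,-0.27,0,0],
  [-0.2,-0.21,-0.4,0,0],
  [-0.2,-0.28,-0.53,0,0],
  [-0.2,-0.35,-0.66,0,0],
])

```text
t: 2.25
tool_pos: [0.4015, -0.0191, 0.239]
ee_rot: [0.0, 0.001, 1.0, -0.0]
force: [0.5, -0.4, 0.3]
grip_width: 0.053
finger_force: 0.0
```

>>> servo_tool([
  [-0.2,-0.07,-0.13,0.05,0],
  [-0.2,-0.14,-0.26,0.1,0],
  [-0.2,-0.21,-0.38,0.15,0],
  [-0.2,-0.28,-0.5,0.2,0],
  [-0.2,-0.343,-0.617,0.25,0],
])

```text
t: 2.88
tool_pos: [0.5387, -0.2657, 0.1379]
ee_rot: [0.0, 0.0, 1.0, -0.0]
force: [0.6, -0.9, -0.5]
grip_width: 0.0531
finger_force: 0.0
```

>>> servo_tool([
  [-0.2,0,0,0.12,0],
  [-0.2,0,0,0.22,0],
  [-0.2,0,0,0.28,0],
  [-0.2,0,0,0.305,0],
  [-0.2,0,0,0.305,0],
])

```text
t: 3.5
tool_pos: [0.538, -0.264, 0.0168]
ee_rot: [-0.0, 0.0, 1.0, 0.0]
force: [0.5, 0.2, -0.3]
grip_width: 0.0529
finger_force: 0.0
```

>>> servo_tool([
  [1,0,0,0,0],
  [1,0,0,0,0],
  [1,0,0,0,0],
  [1,0,0,0,0],
])

```text
t: 4.0
tool_pos: [0.5384, -0.2645, 0.0178]
ee_rot: [0.001, 0.0, 1.0, -0.001]
force: [-1.2, -1.4, 6.7]
grip_width: 0.035
finger_force: 25.0
```

>>> servo_tool([
  [1,0,0,-0.05,0],
  [1,0,0,-0.13,0],
  [1,0,0,-0.22,0],
  [1,0,0,-0.28,0],
  [1,0,0,-0.28,0],
])

```text
t: 4.62
tool_pos: [0.5384, -0.2641, 0.1299]
ee_rot: [0.001, 0.0, 1.0, -0.001]
force: [0.9, -0.1, -2.8]
grip_width: 0.0351
finger_force: 25.0
```

>>> servo_tool([
  [1,-0.02,0.12,0,0],
  [1,-0.045,0.25,0,0],
  [1,-0.07,0.38,0,0],
  [1,-0.095,0.5,0,0],
  [1,-0.109,0.613,0,0],
])

```text
t: 5.25
tool_pos: [0.5811, -0.0168, 0.1269]
ee_rot: [-0.001, 0.0, 1.0, 0.0]
force: [0.6, -0.3, -2.2]
grip_width: 0.035
finger_force: 25.0
```

Run:
```python
from h import *
s0=observe(); print(np.round(s0["tool_pos"],4),s0["grip_width"],np.round(s0["force"],1))
tz=s0["tool_pos"][2]
t=cams.capture("top"); s=cams.capture("scene")
zt=tz-.017+.01
for c,im in(("top",t),("scene",s)):
    xy,r,n,e=circ(c,im,s0["tool_pos"][:2],zt,.062,-1,.006); print(c,"flange",np.round(xy,4),round(r,4),n,round(e,5))
f=np.zeros((420,800,3),np.uint8); f[:,:400]=crop(t,258,164,100,105,4); f[:,400:]=crop(s,262,205,100,105,4)
cv2.imwrite("pics/held.png",f[:,:,::-1])
```

```text
[ 0.5811 -0.0168  0.1269] 0.034998234928621835 [ 0.6 -0.3 -2.2]
top flange [ 0.5887 -0.0207] 0.0627 80 0.00208
scene flange [ 0.5779 -0.015 ] 0.066 59 0.00063
```

View pics/held.png

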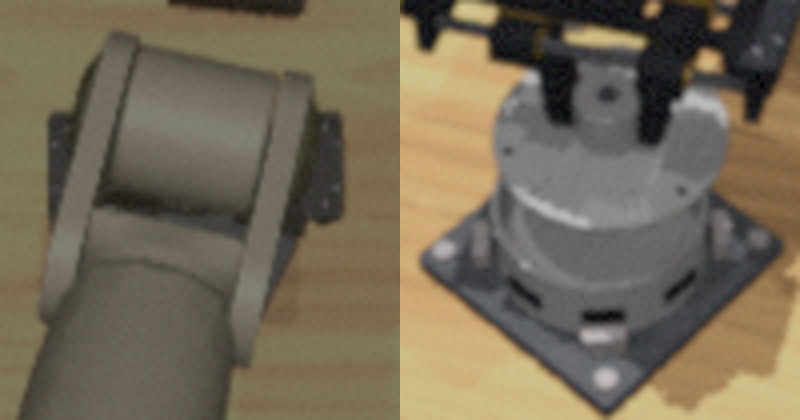

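The scene view shows the cover held level above the housing, with its boss at (605,95) in the crop, and the arm hides the top view. I'll go lower with a small y correction, and the force will show when it contacts.

>>> servo_tool([
  [1,0,-0.003,0.04,0],
  [1,0,-0.004,0.08,0],
  [1,0,-0.004,0.1,0],
  [1,0,-0.004,0.1,0],
  [1,0,-0.004,0.1,0],
])

```text
t: 5.98
tool_pos: [0.5819, -0.0207, 0.0891]
ee_rot: [0.0, 0.0, 1.0, -0.0]
force: [0.7, -0.8, -1.4]
grip_width: 0.035
finger_force: 25.0
```

Run:
```python
from h import *
for i in range(3):
    s=cams.capture("scene"); s0=observe(); print(np.round(s0["tool_pos"],4),np.round(s0["force"],1))
tz=s0["tool_pos"][2]
xy,r,n,e=circ("scene",s,s0["tool_pos"][:2],tz-.017+.01,.062,-1,.004); print("flange",np.round(xy,4),round(r,4),n,e)
K,d,T,W=cal("scene")
v=cv2.resize(s[215:315,262:362],None,fx=6,fy=6,interpolation=cv2.INTER_CUBIC).copy()
a=np.linspace(0,2*np.pi,200)
for X,Y,Z,R,col in((*s0["tool_pos"][:2],tz-.007,.062,(255,0,0)),(.582,-.0185,.06,.06,(0,255,0))):
    p=proj("scene",np.c_[X+R*np.cos(a),Y+R*np.sin(a),np.full(200,Z)])
    cv2.polylines(v,[np.int32((p-[262,215]+.5)*6)],True,col,1)
cv2.imwrite("pics/held2.png",v[:,:,::-1])
```

```text
[ 0.582  -0.0205  0.0892] [ 0.3 -0.4 -3.1]
[ 0.582  -0.0205  0.0893] [ 1.6 -0.5 -1.5]
[ 0.5819 -0.0204  0.0892] [-0.3 -0.  -1.8]
flange [ 0.5817 -0.0195] 0.0625 58 0.0005862916775011994
```

View pics/held2.png

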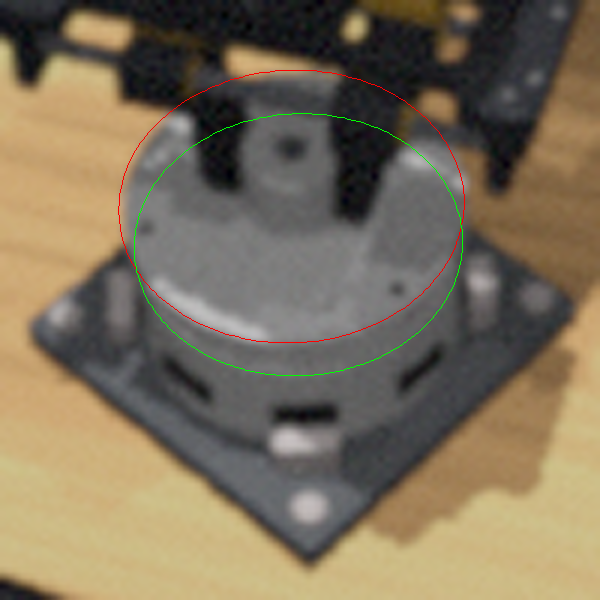

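The scene view shows the flange (red ellipse) about 1 mm too far in −y relative to the rim. I'll shift it and lower gently.

>>> servo_tool([
  [1,0,0.003,0.01,0],
  [1,0,0.003,0.02,0],
  [1,0,0.003,0.03,0],
  [1,0,0.003,0.036,0],
  [1,0,0.003,0.036,0],
])

```text
t: 6.75
tool_pos: [0.5816, -0.0191, 0.0741]
ee_rot: [-0.0, 0.0, 1.0, 0.0]
force: [0.4, 0.5, -2.4]
grip_width: 0.035
finger_force: 25.0
```

>>> servo_tool([
  [1,0,0,0.003,0],
  [1,0,0,0.006,0],
  [1,0,0,0.009,0],
  [1,0,0,0.011,0],
  [1,0,0,0.011,0],
])

```text
t: 7.38
tool_pos: [0.5818, -0.0191, 0.0718]
ee_rot: [0.0, 0.0, 1.0, -0.0]
force: [-6.5, 1.4, 13.2]
grip_width: 0.0352
finger_force: 25.0
```

>>> servo_tool([
  [-0.2,0,0,0,0],
  [-0.2,0,0,0,0],
  [-0.2,0,0,-0.03,0],
  [-0.2,0,0,-0.1,0],
  [-0.2,0,0,-0.2,0],
])

```text
t: 8.0
tool_pos: [0.5814, -0.0191, 0.1509]
ee_rot: [-0.001, 0.0, 1.0, 0.0]
force: [-0.6, -0.3, 0.6]
grip_width: 0.0528
finger_force: 0.0
```

>>> servo_tool([
  [-0.2,0.05,0.1,-0.05,0],
  [-0.2,0.1,0.2,-0.05,0],
  [-0.2,0.15,0.32,-0.05,0],
  [-0.2,0.2,0.44,-0.05,0],
  [-0.2,0.25,0.56,-0.05,0],
])

```text
t: 8.62
tool_pos: [0.4812, 0.2063, 0.1708]
ee_rot: [0.001, 0.0, 1.0, 0.0]
force: [0.6, -0.6, -0.4]
grip_width: 0.0528
finger_force: 0.0
```

Run:
```python
from h import *
t=cams.capture("top"); s=cams.capture("scene"); s0=observe(); print(np.round(s0["tool_pos"],4))
for c,im in(("top",t),("scene",s)):
    xy,r,n,e=circ(c,im,(.582,-.019),.064,.062,-1,.004); print(c,"flange",np.round(xy,4),round(r,4),n,round(e,5))
    xy,r,n,e=circ(c,im,(.582,-.019),.094,.018,-1,.005); print(c,"boss",np.round(xy,4),round(r,4),n,round(e,5))
g=lambda im,x,y,w,h,k: cv2.convertScaleAbs(crop(im,x,y,w,h,k),alpha=1.3)
f=np.zeros((600,800,3),np.uint8); f[:280,:296]=crop(t,271,179,74,70,4); f[:280,296:600]=crop(s,270,220,76,70,4)
f[280:,:320]=g(t,185,243,40,40,8); f[280:,320:640]=g(s,430,226,40,40,8)
cv2.imwrite("pics/seat.png",f[:,:,::-1])
```

```text
[0.4801 0.2084 0.1708]
top flange [ 0.5824 -0.0195] 0.0618 94 0.00056
top boss [ 0.5817 -0.0196] 0.0158 96 0.00055
scene flange [ 0.5814 -0.0181] 0.0623 94 0.00054
scene boss [ 0.584  -0.0172] 0.0158 81 0.00044
```

View pics/seat.png

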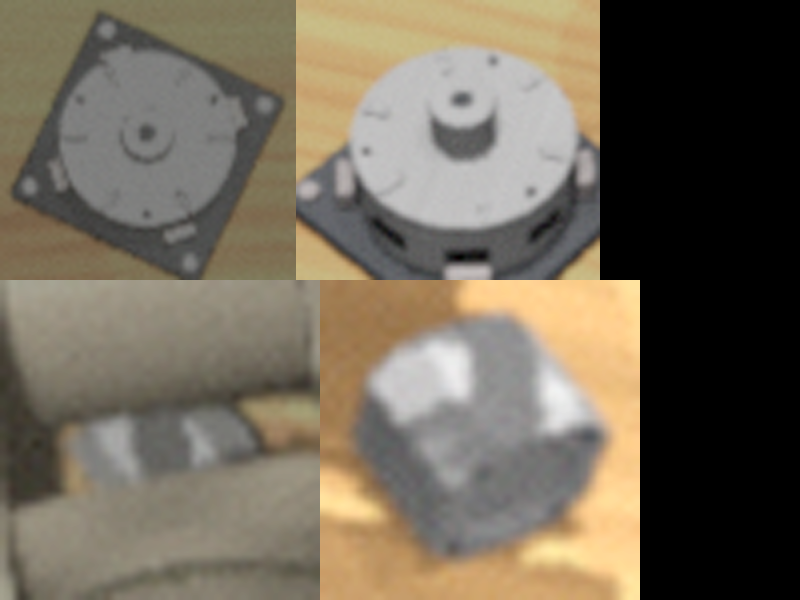

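The cover sits home and level, centred at crop (146,133) in the top view. Now I'll fit the cap's pose from the first two pictures.

```bash
cat > capfit.py <<'E'
from h import *
from scipy.optimize import minimize
oct_=np.array([(27,15),(15,27),(-15,27),(-27,15),(-27,-15),(-15,-27),(15,-27),(27,-15)])/1000
def verts(x,y,a,z=.027):
    u=np.array([np.cos(a),np.sin(a),0]); v=np.array([-u[1],u[0],0])
    return np.array([np.array([x,y,z])+s*.022*u+p*v+q*np.array([0,0,1]) for s in(-1,1) for p,q in oct_])
E
python3 - <<'E'
from capfit import *
ms={}
for c,(cx,cy) in(("top",(205,263)),("scene",(450,245))):
    im=cv2.imread(f"pics/{c}0.png")
    hsv=cv2.cvtColor(im,cv2.COLOR_BGR2HSV); m=(hsv[...,1]<75).astype(np.uint8)
    n,l=cv2.connectedComponents(m); m=(l==l[cy,cx]); m=cv2.morphologyEx(m.astype(np.uint8),cv2.MORPH_CLOSE,np.ones((3,3)))
    ys,xs=np.nonzero(m); print(c,len(xs),xs.min(),xs.max(),ys.min(),ys.max()); ms[c]=m
def cost(p):
    t=0
    for c in ms:
        h=cv2.convexHull(((proj(c,verts(p[0]+p[3]*(c=="scene"),p[1]+p[4]*(c=="scene"),p[2]))+.5)*16).astype(np.float32)).astype(np.int32)
        M=np.zeros((480*4,640*4),np.uint8); cv2.fillConvexPoly(M,h,1,shift=2)
        M=cv2.resize(M.astype(np.float32),(640,480),interpolation=cv2.INTER_AREA); t+=abs(M-ms[c]).sum()
    return t+ (p[3]**2+p[4]**2)*1e6
best=min((minimize(cost,[.44,.268,a,0,0],method="Nelder-Mead",options=dict(initial_simplex=np.array([.44,.268,a,0,0])+np.r_[np.zeros((1,5)),np.diag([.006,.006,.15,.002,.002])],maxiter=120)) for a in(.2,.65,1.1,1.6,2.2,2.7)),key=lambda r:r.fun)
print(best.fun,np.round(best.x,4)); x,y,a=best.x[:3]
# ends in the scene & top picture
sc=12
out=[]
for c,(x0,y0) in(("top",(185,243)),("scene",(430,224))):
    im=cv2.imread(f"pics/{c}0.png"); v=cv2.resize(im[y0:y0+40,x0:x0+32+1],None,fx=sc,fy=sc,interpolation=cv2.INTER_CUBIC)
    w=v.copy(); P=proj(c,verts(x+best.x[3]*(c=="scene"),y+best.x[4]*(c=="scene"),a)); q=np.int32((P-[x0,y0]+.5)*sc)
    cv2.polylines(w,[q[:8]],True,(0,0,255),1); cv2.polylines(w,[q[8:]],True,(0,255,0),1)
    out.append(w)
cv2.imwrite("pics/capfit.png",np.hstack(out))
# brightness of end faces: centre, wall, inside bits along vertical line of each visible end
for s,c in((-1,"top"),(1,"top"),(-1,"scene"),(1,"scene")):
    im=cv2.imread(f"pics/{c}0.png").astype(np.float32); u=np.array([np.cos(a),np.sin(a),0]); e=np.array([x+best.x[3]*(c=="scene"),y+best.x[4]*(c=="scene"),.027])+s*.022*u
    pr=proj(c,[e+np.array([0,0,h]) for h in np.arange(-.026,.027,.004)]).astype(np.float32)
    print(c,s,cv2.remap(im.mean(2),pr[:,0],pr[:,1],cv2.INTER_LINEAR).ravel().round())
E
```

```text
top 985 103 217 248 275
scene 696 434 465 229 260
680.542679936721 [ 4.454e-01  2.720e-01  7.105e-01 -3.500e-03 -7.000e-04]
top -1 [ 91.  93.  96.  96.  96.  95.  95.  95.  96.  98. 100. 102. 106. 110.]
top 1 [124. 124. 123. 123. 123. 123. 122. 122. 120. 118. 115. 113. 110. 108.]
scene -1 [146. 162. 163. 162. 164. 165. 166. 167. 175. 185. 186. 188. 182. 165.]
scene 1 [100. 104. 112. 109. 100.  87.  84.  82.  84.  82.  84.  89. 120. 153.]
```

View pics/capfit.png

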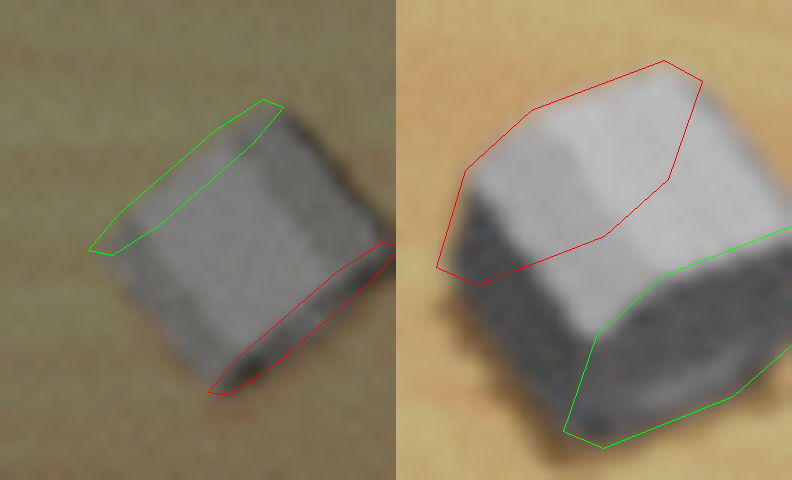

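The crop shows the fit a pixel or so off, because the top mask leaked. In the scene view the far end (+u) shows only a thin bright step and a floor as bright as its face, so it looks like the shallow relief. That makes the near end (−u, facing the robot) the likely deep bore. I'll refit with windowed masks.

Run:
```python
from capfit import *
ims={}
for c,(x0,y0) in(("top",(186,244)),("scene",(428,222))):
    im=cv2.imread(f"pics/{c}0.png"); w=np.zeros((480,640),np.uint8)
    s=cv2.cvtColor(im,cv2.COLOR_BGR2HSV)[...,1].astype(float); sub=s[y0:y0+42,x0:x0+44]
    th=cv2.threshold(sub.astype(np.uint8),0,1,cv2.THRESH_BINARY_INV+cv2.THRESH_OTSU)
    n,l,st,_=cv2.connectedComponentsWithStats(th[1]); k=1+st[1:,4].argmax(); w[y0:y0+42,x0:x0+44]=(l==k); ims[c]=w; print(c,th[0],st[k])
def cost(p,cs):
    t=0
    for c in cs:
        h=cv2.convexHull(((proj(c,verts(*p))+.5)*16).astype(np.float32)).astype(np.int32)
        M=np.zeros((1920,2560),np.uint8); cv2.fillConvexPoly(M,h,1,shift=2)
        t+=abs(cv2.resize(M.astype(np.float32),(640,480),interpolation=cv2.INTER_AREA)-ims[c]).sum()
    return t
for cs in(["top"],["scene"],["top","scene"]):
    b=min((minimize(cost,[.442,.27,a],args=(cs,),method="Nelder-Mead",options=dict(initial_simplex=np.array([.442,.27,a])+np.r_[np.zeros((1,3)),np.diag([.006,.006,.15])],maxiter=120)) for a in(.5,.7,.9)),key=lambda r:r.fun)
    print(cs,round(b.fun,1),np.round(b.x,4))
s=observe();print(np.round(s["tool_pos"],4),np.round(s["joint_pos"],3))
```

```text
top 46.0 [  8   8  24  23 331]
scene 54.0 [  7   7  31  32 661]Traceback (most recent call last):
  File "<stdin>", line 16, in <module>
  File "<stdin>", line 16, in <genexpr>
    res = _minimize_neldermead(fun, x0, args, callback, bounds=bounds,
                               **options)
    fxr = func(xr)
    fx = function(np.copy(x), *(wrapper_args + args))
  File "<stdin>", line 11, in cost
  File "h.py", line 7, in proj
    K,d,T,W=cal(c)
            ~~~^^^
  File "h.py", line 4, in cal
    k=cams.get_calibration(c); T=np.array(k["cam_to_world"]); W=np.linalg.inv(T)
ValueError: time passes only in moves, steps and waits
```

```bash
sed -i 's/^def cal(c):/import functools\n@functools.cache\ndef cal(c):/' h.py
cat > fit2.py <<'E'
from capfit import *
def fit():
    ims={}
    for c,(x0,y0) in(("top",(186,244)),("scene",(428,222))):
        im=cv2.imread(f"pics/{c}0.png"); w=np.zeros((480,640),np.uint8)
        s=cv2.cvtColor(im,cv2.COLOR_BGR2HSV)[...,1]; sub=s[y0:y0+42,x0:x0+44]
        th=cv2.threshold(sub,0,1,cv2.THRESH_BINARY_INV+cv2.THRESH_OTSU)[1]
        n,l,st,_=cv2.connectedComponentsWithStats(th); k=1+st[1:,4].argmax(); w[y0:y0+42,x0:x0+44]=(l==k); ims[c]=w
    def cost(p,cs):
        t=0
        for c in cs:
            h=cv2.convexHull(((proj(c,verts(*p))+.5)*16).astype(np.float32)).astype(np.int32)
            M=np.zeros((1920,2560),np.uint8); cv2.fillConvexPoly(M,h,1,shift=2)
            t+=abs(cv2.resize(M.astype(np.float32),(640,480),interpolation=cv2.INTER_AREA)-ims[c]).sum()
        return t
    for cs in(["top"],["scene"],["top","scene"]):
        b=min((minimize(cost,[.442,.27,a],args=(cs,),method="Nelder-Mead",options=dict(initial_simplex=np.array([.442,.27,a])+np.r_[np.zeros((1,3)),np.diag([.006,.006,.15])],maxiter=120)) for a in(.5,.7,.9)),key=lambda r:r.fun)
        print(cs,round(b.fun,1),np.round(b.x,4))
fit()
s=observe();print(np.round(s["tool_pos"],4),np.round(s["joint_pos"],3))
E
python3 fit2.py
```

```text
['top'] 31.9 [0.4456 0.2715 0.6959]
['scene'] 46.8 [0.4415 0.2709 0.7503]
['top', 'scene'] 107.4 [0.4431 0.2711 0.7391]
[0.4801 0.2084 0.1708] [ 1.850e-01  3.720e-01  1.601e+00  1.000e-03  1.168e+00 -1.390e+00]
```

>>> servo_tool([
  [-0.7,0.03,0.03,0.04,0.085],
  [-0.7,0.06,0.06,0.08,0.17],
  [-0.7,0.09,0.1,0.12,0.255],
  [-0.7,0.12,0.13,0.14,0.34],
  [-0.7,0.1215,0.13,0.14,0.425],
])

```text
t: 9.35
tool_pos: [0.4329, 0.257, 0.1139]
ee_rot: [-0.0, 0.433, 0.901, -0.0]
force: [-0.2, -0.7, 0.7]
grip_width: 0.075
finger_force: 0.0
```

>>> servo_tool([
  [-0.7,0,0,0,0.085],
  [-0.7,0,0,0,0.17],
  [-0.7,0,0,0,0.255],
  [-0.7,0,0,0,0.34],
  [-0.7,0,0,0,0.425],
])

```text
t: 9.98
tool_pos: [0.4339, 0.2565, 0.1145]
ee_rot: [0.0, 0.779, 0.627, 0.0]
force: [-0.0, -0.6, -0.8]
grip_width: 0.0749
finger_force: 0.0
```

>>> servo_tool([
  [-0.7,0,0,0,0.085],
  [-0.7,0,0,0,0.17],
  [-0.7,0,0,0,0.255],
  [-0.7,0,0,0,0.306],
  [-0.7,0,0,0,0.306],
])

```text
t: 10.6
tool_pos: [0.4338, 0.2565, 0.1144]
ee_rot: [0.0, 0.936, 0.352, 0.0]
force: [0.1, 0.3, -0.5]
grip_width: 0.0749
finger_force: 0.0
```

```bash
cat >> h.py <<'E'
def pose():
    s=observe(); w,x,y,z=s["ee_rot"]; X=np.array([w*w+x*x-y*y-z*z,2*(x*y+w*z)]); Y=np.array([2*(x*y-w*z),w*w-x*x+y*y-z*z])
    return s,np.array(s["tool_pos"]),X,Y
def go(p):
    s,t,X,Y=pose(); d=np.array(p)-t; return np.round([X@d[:2]/.4,Y@d[:2]/.4,-d[2]/.4],4)
E
python3 - <<'E'
from h import *
s,t,X,Y=pose(); print(np.round(t,4),X.round(3),Y.round(3),np.degrees(np.arctan2(Y[1],Y[0])),np.round(s["joint_pos"],2),go((.4315,.2604,.010)))
E
```

```text
[0.4338 0.2565 0.1144] [0.752 0.66 ] [ 0.66  -0.752] -48.72806554137058 [ 0.3   0.4   1.72 -0.    1.02  1.15] [ 0.0021 -0.0111  0.261 ]
```

>>> servo_tool([
  [-0.7,0.002,-0.011,0.1,0],
  [-0.7,0.002,-0.011,0.18,0],
  [-0.7,0.002,-0.011,0.24,0],
  [-0.7,0.002,-0.011,0.261,0],
  [-0.7,0.002,-0.011,0.261,0],
])

```text
t: 11.22
tool_pos: [0.4312, 0.2607, 0.0098]
ee_rot: [0.0, 0.936, 0.353, 0.0]
force: [-0.2, 0.1, 0.2]
grip_width: 0.0747
finger_force: 0.0
```

>>> servo_tool([
  [1,0,0,0,0],
  [1,0,0,0,0],
  [1,0,0,0,0],
  [1,0,0,0,0],
], grip_force=20)

```text
t: 11.72
tool_pos: [0.4313, 0.2609, 0.0102]
ee_rot: [0.0, 0.936, 0.352, 0.001]
force: [-1.2, -2.0, 6.5]
grip_width: 0.0537
finger_force: 19.9
```

>>> servo_tool([
  [1,0,0,-0.06,0],
  [1,0,0,-0.15,-0.085],
  [1,0,0,-0.25,-0.17],
  [1,0,0,-0.3,-0.255],
  [1,0,0,-0.3,-0.34],
])

```text
t: 12.35
tool_pos: [0.4314, 0.261, 0.1309]
ee_rot: [0.001, 0.752, 0.659, 0.001]
force: [0.1, -0.2, -2.6]
grip_width: 0.0539
finger_force: 19.9
```

>>> servo_tool([
  [1,0,0,0,-0.085],
  [1,0,0,0,-0.17],
  [1,0,0,0,-0.255],
  [1,0,0,0,-0.34],
  [1,0,0,0,-0.425],
])

```text
t: 12.98
tool_pos: [0.4306, 0.2607, 0.1292]
ee_rot: [-0.0, 0.396, 0.918, -0.0]
force: [0.4, -0.1, -2.5]
grip_width: 0.0541
finger_force: 19.9
```

>>> servo_tool([
  [1,0,0,0,-0.085],
  [1,0,0,0,-0.17],
  [1,0,0,0,-0.255],
  [1,0,0,0,-0.325],
  [1,0,0,0,-0.325],
])

```text
t: 13.6
tool_pos: [0.4307, 0.2607, 0.1293]
ee_rot: [-0.0, 0.07, 0.998, -0.0]
force: [-0.0, -0.0, -2.5]
grip_width: 0.0537
finger_force: 19.9
```

```bash
cat > look.py <<'E'
from h import *
import sys
s,t,X,Y=pose(); print(np.round(t,4),np.degrees(np.arctan2(Y[1],Y[0])).round(1),s["grip_width"],s["finger_force"],np.round(s["joint_pos"],2))
im=cams.capture("scene"); u,v=proj("scene",[[t[0],t[1],t[2]+.01]])[0].astype(int); print(u,v)
x0=max(0,u-35); y0=max(0,v-35); c=crop(im,x0,y0,70,70,8); c=cv2.convertScaleAbs(c,alpha=1.3)
cv2.imwrite(sys.argv[1],c[:,:,::-1])
E
python3 look.py pics/end.png
```

```text
[0.4307 0.2607 0.1293] 82.0 0.05365488021925319 19.926763907334646 [ 0.31  0.38  1.71  0.    1.05 -1.12]
456 207
```

View pics/end.png

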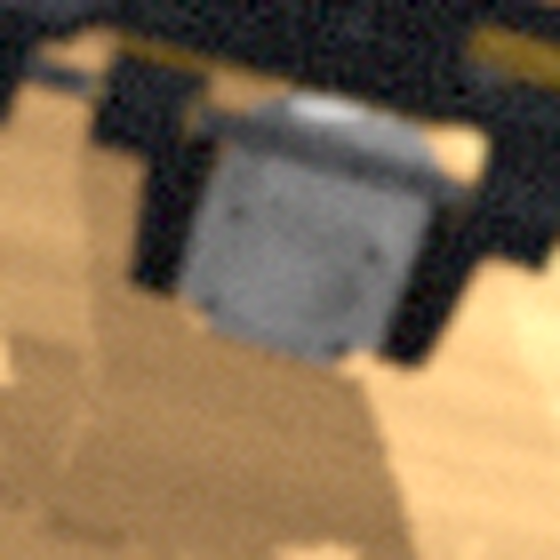

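The end facing the camera shows a nearly uniform face with screw holes and no obvious dark bore. One view is left, so I'll measure brightness over the face numerically and then compare it with the other end.

```bash
cat > face.py <<'E'
from h import *
def face(sgn):
    s,t,X,Y=pose(); ax=np.r_[np.cross(np.r_[Y,0],[0,0,1])[:2],0]; ax/=np.linalg.norm(ax)
    if ax[0]<0: ax=-ax            # end that faces the camera (+x)
    off=.006 if sgn>0 else .038   # bore end near the grip / other end
    c0=t+[0,0,.019-.0022]+ax*off
    im=np.mean([cams.capture("scene").astype(np.float32) for _ in range(6)],0).mean(2)
    side=np.r_[Y,0]*np.sign(Y[1]); g=np.arange(-28,29,4)/1000
    for h in g[::-1]:
        p=proj("scene",[c0+side*a+np.array([0,0,h]) for a in g]).astype(np.float32)
        print(f"{h*1000:4.0f}",*cv2.remap(im,p[:,0],p[:,1],cv2.INTER_CUBIC).ravel().round().astype(int))
import sys; face(int(sys.argv[1]))
E
python3 face.py 1
```

```text
28 31 80 82 88 94 95 95 95 97 100 98 101 112 102 69
  24 28 80 86 88 89 88 90 90 92 93 91 91 104 104 73
  20 34 85 81 71 90 90 91 90 91 89 89 79 81 100 70
  16 31 87 86 79 89 95 91 90 89 87 89 83 76 93 67
  12 40 89 90 90 91 98 98 97 94 90 87 87 91 91 65
   8 38 87 90 89 95 99 100 98 98 92 85 77 90 91 57
   4 36 86 91 90 96 101 102 101 97 93 83 76 89 89 58
   0 39 85 91 91 97 101 101 100 96 92 82 72 88 91 59
  -4 33 83 89 95 97 100 101 99 96 90 81 77 91 90 56
  -8 35 85 89 92 99 100 101 99 95 89 83 85 91 93 61
 -12 38 88 89 85 96 103 101 100 96 91 88 88 87 93 64
 -16 50 92 85 69 90 96 100 99 97 94 89 79 77 118 97
 -20 83 98 102 90 90 91 93 94 91 90 88 80 93 147 142
 -24 99 98 112 107 90 92 91 91 89 89 90 92 114 142 147
 -28 96 94 103 102 90 93 89 91 90 89 93 94 101 103 131
```

>>> servo_tool([
  [1,0,0,0,0.085],
  [1,0,0,0,0.17],
  [1,0,0,0,0.255],
  [1,0,0,0,0.34],
  [1,0,0,0,0.425],
])

```text
t: 14.58
tool_pos: [0.4309, 0.2608, 0.1295]
ee_rot: [-0.0, 0.495, 0.869, -0.0]
force: [-0.4, 0.6, -1.6]
grip_width: 0.0541
finger_force: 19.9
```

>>> servo_tool([
  [1,0,0,0,0.085],
  [1,0,0,0,0.17],
  [1,0,0,0,0.255],
  [1,0,0,0,0.34],
  [1,0,0,0,0.425],
])

```text
t: 15.2
tool_pos: [0.4309, 0.2608, 0.1295]
ee_rot: [-0.0, 0.821, 0.571, -0.0]
force: [0.4, -0.0, -3.1]
grip_width: 0.054
finger_force: 19.9
```

>>> servo_tool([
  [1,0,0,0,0.085],
  [1,0,0,0,0.17],
  [1,0,0,0,0.255],
  [1,0,0,0,0.34],
  [1,0,0,0,0.425],
])

```text
t: 15.82
tool_pos: [0.4309, 0.2608, 0.1295]
ee_rot: [0.0, 0.987, 0.162, -0.0]
force: [-0.6, 0.2, -2.2]
grip_width: 0.0537
finger_force: 19.9
```

>>> servo_tool([
  [1,0,0,0,0.085],
  [1,0,0,0,0.17],
  [1,0,0,0,0.225],
  [1,0,0,0,0.225],
])

```text
t: 16.32
tool_pos: [0.4309, 0.2608, 0.1295]
ee_rot: [0.0, 0.998, -0.069, -0.0]
force: [0.8, -0.6, -2.6]
grip_width: 0.0542
finger_force: 19.9
```

```bash
python3 face.py -1; python3 -c "
from h import *
s,t,X,Y=pose();print(t.round(4),X.round(2),Y.round(2),np.round(s['joint_pos'],2),s['t'])"
```

```text
28 46 103 101 107 111 109 108 109 107 111 112 114 117 119 64
  24 56 104 95 96 96 96 94 94 95 94 95 102 114 121 66
  20 61 100 78 77 97 94 91 91 90 94 95 77 98 115 53
  16 68 96 84 85 93 91 87 87 85 92 95 77 87 111 84
  12 82 94 96 92 89 88 88 90 89 86 87 91 92 98 126
   8 94 93 93 91 89 87 91 91 90 90 87 89 95 94 137
   4 91 93 94 89 89 91 92 93 91 94 90 87 93 92 134
   0 95 94 96 92 90 92 92 92 94 92 91 84 91 90 111
  -4 97 94 96 99 96 92 93 92 92 92 93 88 94 89 95
  -8 95 95 96 103 107 101 95 94 94 95 95 94 94 91 93
 -12 94 96 88 91 107 113 107 106 105 101 99 92 93 94 96
 -16 96 92 76 79 96 102 109 111 107 100 95 72 85 98 96
 -20 96 96 93 95 96 94 96 97 95 93 97 83 89 101 98
 -24 100 101 100 101 101 98 102 100 99 96 100 103 99 100 99
 -28 101 102 100 101 102 102 101 100 99 98 98 101 99 99 98
[0.431  0.2608 0.1295] [ 0.99 -0.14] [-0.14 -0.99] [0.31 0.38 1.71 0.   1.05 2.02] 16.625
```

The two ends are now clear. The end at the grip has smooth side-to-side wall shading over the whole 34 mm circle with no flat floor, so it is the deep bore. The other end has a floor as bright as its face plus a thin bright step, so it is the 3 mm relief. The fingers already hold the bore end. I'll lower close to the bench, slacken the grip and let the heavy end swing down.

>>> servo_tool([
  [1,0,0,0.08,0],
  [1,0,0,0.16,0],
  [1,0,0,0.22,0],
  [1,0,0,0.247,0],
  [1,0,0,0.247,0],
])

```text
t: 17.25
tool_pos: [0.4309, 0.2608, 0.0306]
ee_rot: [0.0, 0.998, -0.069, -0.0]
force: [-0.7, -0.0, -1.5]
grip_width: 0.054
finger_force: 19.9
```

>>> servo_tool([
  [1,0,0,0,0],
  [1,0,0,0,0],
  [1,0,0,0,0],
  [1,0,0,0,0],
], grip_force=3)

```text
t: 17.75
tool_pos: [0.4313, 0.2609, 0.0313]
ee_rot: [-0.0, 0.998, -0.069, 0.001]
force: [-0.9, 0.3, 4.3]
grip_width: 0.0537
finger_force: 3.0
```

```bash
cat > tilt.py <<'E'
# fit the cap's tilt about the finger line (pivot at the grip) to its grey silhouette in the scene picture
from capfit import *
s,t,X,Y=pose(); ax=np.r_[X,0]; side=np.r_[Y,0]; up=np.array([0,0,1.])   # ax: towards the shallow end (sign below)
im=np.mean([cams.capture("scene").astype(np.float32) for _ in range(3)],0).astype(np.uint8)
hsv=cv2.cvtColor(im,cv2.COLOR_RGB2HSV); grey=((hsv[...,1]<70)&(hsv[...,2]>58))
G=t+[0,0,.019]
sg=1 if X[0]>0 else -1
def V(th,dz=0,d=.038,e=.0022):
    a=sg*ax*np.cos(th)-up*np.sin(th); n=up*np.cos(th)+sg*ax*np.sin(th)   # a: bore -> shallow
    c=G+[0,0,dz]+a*(d-.022)-n*e
    return np.array([c+q*.022*a+p*side+r*n for q in(-1,1) for p,r in oct_])
u,v=proj("scene",[G])[0].astype(int); roi=np.zeros_like(grey); roi[max(0,v-40):v+50,u-45:u+45]=1
def iou(M): M=M.astype(bool); return (M&grey).sum()/((M|grey)&roi).sum()
R=[]
for th in np.radians(np.arange(-30,121,5)):
    for dz in(-.01,0,):
        M=np.zeros(grey.shape,np.uint8); cv2.fillConvexPoly(M,cv2.convexHull(np.int32(np.round(proj("scene",V(th,dz))))),1); R.append((iou(M),np.degrees(th).round(),dz))
print("best tilt",[(round(float(a),2),float(b),c) for a,b,c in sorted(R)[::-1][:5]],"grey",(grey&roi).sum())
print(t.round(4),s["grip_width"].__round__(4),s["finger_force"],np.round(s["force"],1),s["t"])
import sys
if len(sys.argv)>1: cv2.imwrite(sys.argv[1],crop(im,u-45,max(0,v-40),90,90,6)[:,:,::-1])
E
python3 tilt.py pics/sw1.png
```

```text
best tilt [(0.69, 35.0, -0.01), (0.69, 50.0, -0.01), (0.68, 45.0, -0.01), (0.67, 40.0, -0.01), (0.67, 30.0, -0.01)] grey 770
[0.4313 0.2609 0.0313] 0.0537 2.9983525209127038 [-0.9  0.3  4.3] 17.75
```

>>> servo_tool([
  [1,0,0,-0.01,0],
  [1,0,0,-0.02,0],
  [1,0,0,-0.03,0],
  [1,0,0,-0.04,0],
  [1,0,0,-0.04,0],
])

```text
t: 18.52
tool_pos: [0.4311, 0.2608, 0.047]
ee_rot: [-0.0, 0.998, -0.069, 0.0]
force: [-0.1, -0.4, -2.5]
grip_width: 0.0537
finger_force: 3.0
```

```bash
python3 tilt.py pics/sw2.png
```

```text
best tilt [(0.7, 15.0, -0.01), (0.7, 65.0, -0.01), (0.7, 25.0, -0.01), (0.7, 20.0, -0.01), (0.69, 10.0, -0.01)] grey 898
[0.4311 0.2608 0.047 ] 0.0537 3.0000078457942436 [-0.1 -0.4 -2.5] 18.525
```

```bash
python3 -c "
import cv2,numpy as np
a=[cv2.resize(cv2.imread(f'pics/sw{i}.png'),(400,400)) for i in(1,2)]
cv2.imwrite('pics/sw.png',cv2.convertScaleAbs(np.hstack(a),alpha=1.4))"
```

```text
(no output)
```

View pics/sw.png

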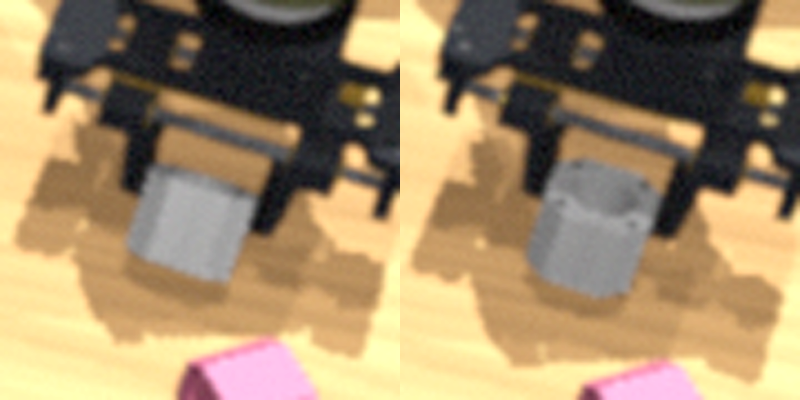

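The left half shows the cap tilted. In the right half it hangs upright with the deep bore open on top (at 600,190). I'll press it lightly on the bench to square it, grip firmly and lift.

>>> servo_tool([
  [1,0,0,0.03,0],
  [1,0,0,0.055,0],
  [1,0,0,0.066,0],
  [1,0,0,0.07,0],
  [1,0,0,0.074,0],
])

```text
t: 19.3
tool_pos: [0.4309, 0.2608, 0.0172]
ee_rot: [-0.0, 0.998, -0.069, 0.0]
force: [0.1, 0.8, 5.4]
grip_width: 0.054
finger_force: 3.0
```

>>> servo_tool([
  [1,0,0,0,0],
  [1,0,0,0,0],
])

```text
t: 19.55
tool_pos: [0.4309, 0.2608, 0.0171]
ee_rot: [-0.0, 0.998, -0.069, 0.0]
force: [1.2, 0.9, 1.9]
grip_width: 0.0537
finger_force: 3.0
```

>>> servo_tool([
  [1,0,0,0,0],
  [1,0,0,0,0],
  [1,0,0,0,0],
  [1,0,0,0,0],
], grip_force=25)

```text
t: 20.05
tool_pos: [0.4309, 0.2608, 0.0171]
ee_rot: [-0.0, 0.998, -0.069, -0.0]
force: [1.3, 2.4, 0.9]
grip_width: 0.0537
finger_force: 25.0
```

>>> servo_tool([
  [1,0,0,-0.08,0],
  [1,0,0,-0.18,0],
  [1,0,0,-0.29,0],
  [1,0,0,-0.38,0],
  [1,0,0,-0.4,0],
])

```text
t: 20.68
tool_pos: [0.4311, 0.2607, 0.1782]
ee_rot: [-0.0, 0.998, -0.069, 0.001]
force: [-0.6, 0.1, -1.8]
grip_width: 0.0534
finger_force: 25.0
```

>>> servo_tool([
  [1,0,0,0,0],
  [1,0,0,0,0],
  [1,0,0,0,0],
  [1,0,0,0,0],
])

```text
t: 21.18
tool_pos: [0.4308, 0.2607, 0.1766]
ee_rot: [0.0, 0.998, -0.069, -0.0]
force: [0.7, -0.4, -1.7]
grip_width: 0.0536
finger_force: 25.0
```

```bash
cat > chk.py <<'E'
from h import *
s,t,X,Y=pose(); print(t.round(4),round(s["grip_width"],4),s["finger_force"],np.round(s["force"],1),s["t"])
im=np.mean([cams.capture("scene").astype(np.float32) for _ in range(4)],0).astype(np.uint8)
xy,r,n,e=circ("scene",im,(.582,-.019),.064,.062,-1,.004); print("cover flange",np.round(xy,4),round(r,4),n)
hsv=cv2.cvtColor(im,cv2.COLOR_RGB2HSV)
# upright check: end-face brightness around bore mouth vs inside; and bottom corners predicted for an upright cap
c=np.array([t[0],t[1],0]); x,y=np.r_[X,0],np.r_[Y,0]
top=t[2]+.019+.008; bot=top-.044
o=[(15,27),(-15,27),(-27,15),(-27,-15),(-15,-27),(15,-27),(27,-15),(27,15)]
h=[c+a/1e3*x+b/1e3*y+np.array([0,0,z]) for z in(bot,top) for a,b in o]
M=np.zeros((480,640),np.uint8); H=cv2.convexHull(np.int32(np.round(proj("scene",h)))); cv2.fillConvexPoly(M,H,1)
g=((hsv[...,1]<70)&(hsv[...,2]>58)).astype(np.uint8)
u,v=proj("scene",[t+[0,0,.0]])[0].astype(int); x0,y0=u-30,v-30
for r0 in range(y0,y0+66,2): print("".join("#" if M[r0,q]&g[r0,q] else "m" if M[r0,q] else "g" if g[r0,q] else "." for q in range(x0,x0+60)))
E
python3 chk.py
```

```text
[0.4308 0.2607 0.1766] 0.0536 25.0000254123006 [ 0.7 -0.4 -1.7] 21.175
cover flange [ 0.5816 -0.0181] 0.0621 90
.gg..ggg....................................................
............................................................
.....................g.gg...................................
...............................g............................
.............................gg.g.ggggggg...................
...................................ggggg.ggggggg............
........................mmmmmmmmmmm..........gggggggggg.....
......................mmmmmmmmmmmmmmmmmmmmm........ggggg....
.....................mmmmmmmmmmmmmmmmmmmmmmmmm..............
....................m#############mmmmmmmmmmmmmm............
...................m#####################mmmmmmmmm..........
..................m#########################mmmmm...........
.................m############################mmm...........
.................###############################............
................m##############################.............
................m#############################g.............
............
[... 324 characters left out ...]
##########m..................
..............gggggg#####################...................
................ggggggggggg############g....................
..................ggggggggggggggggggggg.....................
.......................gggggggggggggg.......................
..............................gg............................
............................................................
............................................................
............................................................
............................................................
............................................................
............................................................
```

The cover is still centred. The cap's silhouette has the extent of an upright cap but sits slightly offset, so I'll fit its tilt and offset before handing in.

```bash
cat > up.py <<'E'
from capfit import *
s,t,X,Y=pose(); ax=np.r_[X,0]; side=np.r_[Y,0]; up=np.array([0,0,1.]); G=t+[0,0,.019]
im=np.mean([cams.capture("scene").astype(np.float32) for _ in range(4)],0).astype(np.uint8)
hsv=cv2.cvtColor(im,cv2.COLOR_RGB2HSV); u,v=proj("scene",[G])[0].astype(int)
g=((hsv[...,1]<70)&(hsv[...,2]>58)).astype(np.uint8); roi=np.zeros_like(g); roi[v-18:v+50,u-40:u+40]=1; 
n,l,st,_=cv2.connectedComponentsWithStats(cv2.morphologyEx(g*roi,cv2.MORPH_OPEN,np.ones((3,3)))); g=(l==1+st[1:,4].argmax()); print(st[1+st[1:,4].argmax()])
def cost(p):
    th,ox,oz=p; a=ax*np.cos(th)-up*np.sin(th); n=up*np.cos(th)+ax*np.sin(th); c=G+ax*ox+up*oz
    P=[c+q*.022*a+k*side+r*n for q in(-1,1) for k,r in oct_]
    M=np.zeros((1920,2560),np.uint8); cv2.fillConvexPoly(M,cv2.convexHull(((proj("scene",P)+.5)*16).astype(np.float32)).astype(np.int32),1,shift=2)
    return abs(cv2.resize(M.astype(np.float32),(640,480),interpolation=cv2.INTER_AREA)-g).sum()
for th in np.radians(range(50,116,5)):
    r=min((minimize(lambda q:cost((th,*q)),[a,b],method="Nelder-Mead",options=dict(initial_simplex=np.array([a,b])+np.array([[0,0],[.006,0],[0,.006]]),maxiter=60)) for a,b in((0,-.014),(.005,-.02))),key=lambda r:r.fun)
    print(round(np.degrees(th)),round(r.fun,1),(r.x*1000).round(1))
# bore mouth: dark/bright map in the top plate for an upright cap
gr=cv2.cvtColor(im,cv2.COLOR_RGB2GRAY)
print(gr[v-16:v+44:2,u-26:u+26:2])
E
python3 up.py
```

```text
[444 181  34  35 879]
50 229.9 [37.4 10.9]
55 177.1 [53.  23.5]
60 133.6 [39.2  9.8]
65 109.4 [ 10. -17.]
70 80.4 [ 10.3 -17.9]
75 60.0 [  9.6 -19.1]
80 49.4 [ 10.8 -18.7]
85 46.5 [  0.4 -28.5]
90 47.9 [ -1.5 -30.1]
95 47.5 [ -8.  -36.6]
100 47.2 [ -3.2 -31.9]
105 48.1 [  8.2 -21.8]
110 45.1 [  9.5 -20.6]
115 48.6 [ 18.8 -11.8]
[[ 75  56  40  27  25  23  31  34  31  67  79  65  59  59  55  64  70  72
   94 115 123 129 133 132 133 131]
 [ 96  96  92  78  29  25  18  21  34  90 102  99  97  85  72  65  62  58
   61  66  75  86 105 115 125 118]
 [ 97  98  99  90  34  22  21  15  60 125 129 129 131 123 117 117 115  95
   91  77  67  56  63  65  84  77]
 [100 101  99  87  27  20  19  20  85 147 158 157 158 157 154 155 156 154
  156 157 146 126  96  58  59  52]
 [113 107 108  87  24  17  17  33  95 123 146 136 146 151 156 157 158 157
  159 163 172 172 146  60  56  31]
 [112 108 109  85  23  15  19  48 102  92  73  97 100 106 117 139 149 153
  157 166 173 172 116  20  24  20]
 [113 104 101  68  19  12  22  80 100  98  98  99 100  99 100 101 104 112
  127 164 170 167  77  15  22  20]
 [107 1
[... 1800 characters left out ...]
35 164 165
  167 169 169 165 164 161 162 162]
 [105 104 103 103 103 102 101 103 103 101 103 103 103 101 100 107 155 162
  162 164 165 167 168 167 165 163]
 [108 108 107 107 103 103 102 103 103 104 104 102 102 103 102 104 138 158
  156 159 159 160 162 164 165 166]
 [106 106 107 108 110 107 109 106 104 103 102 102 104 103 105 104 136 163
  162 161 159 157 157 158 159 161]
 [103 106 106 106 104 106 105 107 107 106 107 106 103 105 101 104 115 161
  164 165 165 163 161 159 155 156]
 [ 97 100 101 103 104 106 106 106 105 105 106 106 108 106 105 103 106 146
  161 163 165 165 165 165 164 161]
 [ 98 100 100  98  99 100 101 101 106 106 106 105 105 106 105 107 107 142
  166 165 162 159 160 162 164 165]]
```

The side-face height fits an upright cap to within a few degrees, but the silhouette doesn't pin the tilt down. I'll make sure of it by setting the cap down, opening briefly so it stands on its own base, regripping a bit lower and lifting.

>>> servo_tool([
  [1,0,0,0.13,0],
  [1,0,0,0.25,0],
  [1,0,0,0.34,0],
  [1,0,0,0.38,0],
  [1,0,0,0.39,0],
])

```text
t: 22.2
tool_pos: [0.4311, 0.2608, 0.0211]
ee_rot: [0.0, 0.998, -0.069, -0.0]
force: [-0.0, -0.2, -1.8]
grip_width: 0.0537
finger_force: 25.0
```

>>> servo_tool([
  [1,0,0,0.003,0],
  [1,0,0,0.006,0],
  [1,0,0,0.008,0],
  [1,0,0,0.008,0],
])

```text
t: 22.7
tool_pos: [0.4311, 0.2608, 0.0182]
ee_rot: [-0.0, 0.998, -0.069, 0.0]
force: [0.3, -0.3, -1.0]
grip_width: 0.0531
finger_force: 25.0
```

>>> servo_tool([
  [1,0,0,0.002,0],
  [1,0,0,0.003,0],
  [1,0,0,0.004,0],
  [1,0,0,0.004,0],
])

```text
t: 23.2
tool_pos: [0.431, 0.2608, 0.0171]
ee_rot: [-0.0, 0.998, -0.069, 0.0]
force: [-4.2, -2.5, 9.0]
grip_width: 0.0536
finger_force: 25.0
```

>>> servo_tool([
  [-0.3,0,0,0,0],
  [-0.3,0,0,0,0],
  [-0.3,0,0,0.01,0],
  [-0.3,0,0,0.02,0],
  [-0.3,0,0,0.02,0],
])

```text
t: 23.82
tool_pos: [0.4307, 0.2607, 0.0078]
ee_rot: [0.0, 0.998, -0.069, -0.0]
force: [0.2, -0.1, -0.3]
grip_width: 0.0574
finger_force: 0.0
```

>>> servo_tool([
  [1,0,0,0,0],
  [1,0,0,0,0],
  [1,0,0,0,0],
  [1,0,0,0,0],
])

```text
t: 24.32
tool_pos: [0.4309, 0.2607, 0.0083]
ee_rot: [0.0, 0.998, -0.069, -0.0]
force: [0.2, -0.7, -1.2]
grip_width: 0.0536
finger_force: 25.0
```

>>> servo_tool([
  [1,0,0,-0.08,0],
  [1,0,0,-0.18,0],
  [1,0,0,-0.29,0],
  [1,0,0,-0.38,0],
  [1,0,0,-0.42,0],
])

```text
t: 24.95
tool_pos: [0.4313, 0.2609, 0.1784]
ee_rot: [-0.001, 0.998, -0.069, 0.001]
force: [-0.0, -0.1, -2.1]
grip_width: 0.0535
finger_force: 25.0
```

>>> servo_tool([
  [1,0,0,0,0],
  [1,0,0,0,0],
  [1,0,0,0,0],
  [1,0,0,0,0],
])

```text
t: 25.45
tool_pos: [0.4308, 0.2607, 0.1758]
ee_rot: [0.0, 0.998, -0.069, -0.0]
force: [1.1, -0.7, -1.8]
grip_width: 0.0537
finger_force: 25.0
```

```bash
python3 chk.py
```

```text
[0.4308 0.2607 0.1758] 0.0537 24.999986931070453 [ 1.1 -0.7 -1.8] 25.45
cover flange [ 0.5814 -0.0182] 0.0623 93
...g.gg.....................................................
............................................................
.........................gg.................................
................................ggg.........................
...............................gggggggggggg.................
............................mmm.......gggggggggggg..........
......................mmmmmmmmmmmmmmmmm........ggggggggg....
.....................##############mmmmmmmmmm.......ggg.....
....................m#####################mmmm..............
....................#########################mmm............
...................############################mm...........
..................##############################g...........
.................###############################............
.................##############################g............
................##############################g.............
................##############################g.............
...........
[... 325 characters left out ...]
##########m..................
..................ggggg#################m...................
.......................ggggg#########gg.....................
..............................ggg...........................
............................................................
............................................................
............................................................
............................................................
............................................................
............................................................
............................................................
............................................................
```

```bash
python3 -c "
from rig import *
print(workorder.job_done())"
```

```text
the job is handed in; nothing more can be done
None
```

I handed the job in at about 25.5 s on the robot's clock; the system confirmed the hand-in but returned no verdict. At the last check the cover was seated and let go on the housing rim, and the grey cap was held at 25 N, bore up and about upright, its closed end roughly 16 cm above the bench.

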